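Load the sprung arbor with spacers for blasting

TASK

Load the sprung arbor stand for the blast cabinet: first take the orange protector cap off the arbor and stand it upright in the steel dish, then thread all the spacer rings that are on the bench onto the arbor one at a time, thickest first (at the bottom) and thinnest last, pushing each one down against the spring until both catches have snapped over it before adding the next. Finish by putting the cap back fully on the arbor's tip, and leave the other things on the bench where they are.

Things in the scene. Friction and masses are not known exactly. Their poses are not given: they have to be found in the camera images.
- stand: Sprung arbor stand, fixed to the bench: grey base plate 110 (x) x 150 (y) x 20 mm, an upright steel arbor 18 mm in diameter at its centre, and two blue posts 24 mm wide (x) and 205 mm tall, at y = +-53 mm (faces 45 and 61 mm from the arbor axis). Origin: centre of the underside, on the arbor axis; its y axis runs through both posts; both its x sides are open. A black follower disc (56 mm across) slides on the arbor, pushed up by a spring.
- catch_plane (a point): Point on the arbor axis at the level of the flat undersides of the two catches, 180 mm above the bench; z up, y towards the left post. A loaded spacer's top is held up against this plane by the spring. The empty follower's top is 2 mm below it.
- arbor_tip (a point): Top of the arbor, on its axis, 34 mm above the catch plane (214 mm above the bench). The last 10 mm taper from 18 to 8 mm in diameter.
- follower (a joint): How far the follower is pushed down, m: 0 empty (top), 0.145 at the bottom stop. Spring about 4.5 N at 0, plus 150 N per m. With spacers latched it reads about their total thickness less 0.002.
- catch_left (a joint): Brass sprung catch sliding in the post at +y of the stand: 0 = home (nose 25 mm from the arbor axis, so 5 mm over the rim of a spacer), grows outward to 0.009. 16 mm wide, top sloping (up to 21 mm above the catch plane) so that a spacer pushed straight down shoves it aside, underside flat so that it then snaps over the spacer and holds it. About 1.5 N at home plus 300 N per m.
- catch_right (a joint): The same catch in the post at -y of the stand; 0 = home, grows outward.
- cap: Orange plastic protector cap, round, 40 mm in diameter, 50 mm tall, 60 g, with a blind hole 22 mm in diameter and 26 mm deep in its underside. Origin: centre of the underside; z up when upright. At the start it sits on the arbor's tip, and when fully on, its hole's end rests on the tip, so its underside is 8 mm above the catch plane.
- dish: Round steel parts dish, fixed, 100 mm across and 16 mm tall outside, wall 4 mm, floor 5 mm thick. Origin: centre of the underside.
- spacer36: Spacer ring 36 mm thick, dark steel-grey: 60 mm outside diameter, 22 mm bore, about 223 g, lying flat on the bench. Origin: centre of the underside, z up along the bore. May be absent (None).
- spacer30: Spacer ring 30 mm thick, blue: 60 mm outside diameter, 22 mm bore, about 186 g, lying flat on the bench. Origin: centre of the underside, z up along the bore. May be absent (None).
- spacer24: Spacer ring 24 mm thick, brass yellow: 60 mm outside diameter, 22 mm bore, about 149 g, lying flat on the bench. Origin: centre of the underside, z up along the bore. May be absent (None).
- spacer18: Spacer ring 18 mm thick, red: 60 mm outside diameter, 22 mm bore, about 112 g, lying flat on the bench. Origin: centre of the underside, z up along the bore. May be absent (None).
- spacer12: Spacer ring 12 mm thick, bare aluminium, nearly white: 60 mm outside diameter, 22 mm bore, about 74 g, lying flat on the bench. Origin: centre of the underside, z up along the bore. May be absent (None).
- wrench: Bystander, not part of the job: steel wrench. Origin on its underside (for tools lying down, near the middle).
- mallet: Bystander, not part of the job: hammer. Origin on its underside (for tools lying down, near the middle).
- screwdriver: Bystander, not part of the job: screwdriver. Origin on its underside (for tools lying down, near the middle).
- spray_can: Bystander, not part of the job: spray can, 60 mm across, 190 mm tall. Origin on its underside (for tools lying down, near the middle).
- jar: Bystander, not part of the job: jar, 60 mm across, 80 mm tall. Origin on its underside (for tools lying down, near the middle).
- squeeze_bottle: Bystander, not part of the job: white bottle with red top, 52 mm across, 130 mm tall. Origin on its underside (for tools lying down, near the middle).
- bearing_carton: Bystander, not part of the job: small cardboard carton 80 x 60 x 45 mm. Origin on its underside (for tools lying down, near the middle).

How it is judged:
On the way, in this order (a step that is already met when the one before it is completed fails the run):
1. the cap stands upright and released in the dish (horizontal distance between cap and dish below 0.045 m and height (world z) of cap below 0.012 m and angle between cap's own z axis and vertical below 0.2 rad and contact force between the fingers and cap below 0.2 N), for 0.2 s.
2. the 36 mm spacer (if there) is on the arbor, under both catches, and released (horizontal distance between spacer36 and catch_plane below 0.006 m and angle between spacer36's own z axis and vertical below 0.12 rad and z of spacer36 in the frame of catch_plane below -0.033 m and contact force between the fingers and spacer36 below 0.2 N), for 0.2 s.
3. the 30 mm spacer (if there) is on the arbor, under both catches, and released (horizontal distance between spacer30 and catch_plane below 0.006 m and angle between spacer30's own z axis and vertical below 0.12 rad and z of spacer30 in the frame of catch_plane below -0.027 m and contact force between the fingers and spacer30 below 0.2 N), for 0.2 s.
4. the 24 mm spacer (if there) is on the arbor, under both catches, and released (horizontal distance between spacer24 and catch_plane below 0.006 m and angle between spacer24's own z axis and vertical below 0.12 rad and z of spacer24 in the frame of catch_plane below -0.021 m and contact force between the fingers and spacer24 below 0.2 N), for 0.2 s.
5. the 18 mm spacer (if there) is on the arbor, under both catches, and released (horizontal distance between spacer18 and catch_plane below 0.006 m and angle between spacer18's own z axis and vertical below 0.12 rad and z of spacer18 in the frame of catch_plane below -0.015 m and contact force between the fingers and spacer18 below 0.2 N), for 0.2 s.
6. the 12 mm spacer (if there) is on the arbor, under both catches, and released (horizontal distance between spacer12 and catch_plane below 0.006 m and angle between spacer12's own z axis and vertical below 0.12 rad and z of spacer12 in the frame of catch_plane below -0.009 m and contact force between the fingers and spacer12 below 0.2 N), for 0.2 s.
At the end, for the whole second after the job is handed in: Every spacer present is flat on the arbor (within 6 mm of its axis), thickest at the bottom to thinnest at the top, all of them below the catch plane (to 3 mm), both catches home (to 2 mm); the cap is upright on the arbor tip with its underside 3 to 13 mm above the catch plane; all at rest (horizontal distance between each of spacer36, spacer30, spacer24, spacer18, spacer12 and catch_plane below 0.006 m and angle between each of spacer36, spacer30, spacer24, spacer18, spacer12's own z axis and vertical below 0.12 rad and z of spacer36 in the frame of catch_plane below -0.033 m and z of spacer30 in the frame of catch_plane below -0.027 m and z of spacer24 in the frame of catch_plane below -0.021 m and z of spacer18 in the frame of catch_plane below -0.015 m and z of spacer12 in the frame of catch_plane below -0.009 m and z of each of spacer30, spacer24, spacer18, spacer12 in the frame of spacer36 above 0.03 m and z of each of spacer24, spacer18, spacer12 in the frame of spacer30 above 0.024 m and z of each of spacer18, spacer12 in the frame of spacer24 above 0.018 m and z of spacer12 in the frame of spacer18 above 0.012 m and value of joint each of catch_left, catch_right below 0.002 m and horizontal distance between cap and arbor_tip below 0.01 m and z of cap in the frame of catch_plane between 0.003 and 0.013 m and angle between cap's own z axis and vertical below 0.25 rad and linear speed of each of cap, spacer36, spacer30, spacer24, spacer18, spacer12 below 0.02 m/s); the robot touches nothing.
It fails at once if a bystander (tool, bottle, jar, can or carton) was shoved over 50 mm away (distance of any of wrench, mallet, screwdriver, spray_can, jar, squeeze_bottle, bearing_carton from where it was at the start of the episode above 0.05 m).
Of spacer36, spacer30, spacer24, spacer18, spacer12 only 3 to 5 are there at a start; the rules pass over those that are not, and their reading is None.
At some moment in a run one of spacer36, spacer30, spacer24, spacer18, spacer12 may be knocked a few centimetres aside while the robot is not near it.
It also fails if it takes over 210 s, if anything falls off the work surface, if the arm or the gripper's body presses on something with over 40 N, if the wrist force passes 120 N, or if a joint passes its speed limit or range.

ROBOT

A 6-joint arm with a two-finger parallel gripper is mounted at the origin on the work surface. World frame = base frame: x ahead of the robot, y to its left, z up, the work surface at z = 0. Lengths are in m, angles in rad, forces in N, time in s.
With the tool pointing down it reaches from about 0.275 to 0.725 m from the base axis. Payload 15.9 kg.
Tool frame: the origin (TCP) lies midway between the tips of the shut fingers; the grasp point (between the pads) lies 19 mm behind it; z points along the fingers, y is the line along which they close (so a half turn about z gives the same grasp; the last joint's range is limited). The gripper opens to 85 mm and grips with 20 to 120 N. Pads are 22 mm wide; open, the fingers measure 114 mm over their backs; the gripper's body (76 mm by 85 mm) begins 54 mm behind the grasp point. The pads swing forward as they close: fully open they stand 13 mm farther back than shut.
Start: joints at [1.214, 0.213, -0.034, 1.323, 0, 1.571], TCP at [0.175, 0.468, 0.231] pointing down, gripper open.
Joint ranges: [-2.98, 2.98], [-0.74, 1.72], [-1.14, 1.35], [-2.1, 2.04], [-1.57, 1.44], [-3.14, 3.14]. Speed limits (rad/s): [1.89, 1.89, 2.39, 2.57, 3.14, 3.14].

INTERFACE

Orientations are given as a unit quaternion [w, x, y, z].
In Python, from cell import telemetry, viewer, robot gives the robot as it stands.
- The arm moves only by the shell command python3 -m crank 'ROWS' [FORCE]. ROWS is JSON, a list of rows, each an object with "claw": the opening, from 0 (shut) to 1 (fully open); "slide": the shift along the tool's x, y, z in m, a list of three; "yaw": the turn about the tool's z in rad. In form: [{"claw": claw, "slide": [dx, dy, dz], "yaw": yaw}, ...]. A call has 1 to 10 rows; each row is the pose to reach, as a shift and turn from the pose commanded when the call began, along the tool's axes at that moment; what a row does not reach only later rows make up. A row lasts 1/10 s, in which the tool goes at most 50 mm and 8.59 degrees, less where a joint would pass 70% of its speed; a pose out of reach is approached as far as the arm can. A call with a gripper value outside its range is refused whole. The fingers move at their own pace and stop on an object; FORCE is the grip in N (left out, the last holds). Time passes only in rows, so rows that repeat a pose let the fingers close. It gives the time, the measured TCP pose, the force, the opening and the grip force at its end, in the units of the state.
- telemetry.get_obs(): the state, without advancing time (a new reading comes with each control period).
- viewer.capture(name): name is "side" or "top"; returns a dict with "img" (480x640x3 uint8, red, green, blue), "intrinsics" (3x3 intrinsics, pixels), "pose" (4x4, takes a point from camera to world coordinates). Camera axes: x right, y down, z forward; pixel columns grow to the right and rows downward; lengths in m; the calibration is good to about 2 mm. A picture is of the moment at which its call begins. There is no depth.
- robot.job_done(): hands the job in; it is judged then, once.
Trained networks look in a picture, given as the dict that the camera call returned (one of the last four; its "shot" number tells which), for a name from the list of things; names that differ only in an ending like _2 or _b are one class to them, and where a whole thing is asked for, a point or a joint stands for the part that bears it (a point fixed in the world has none). Each returns a list of dicts, best first, with "p" (0 to 1); they miss things now and then, are a little off and sometimes report something else, mostly with a low value. They report only what shows in the picture. A call takes as long as a camera call.
- viewer.find_in(picture, label): "xy" ([column, row] in pixels, amid what is visible of it).
The state is a dict: "t": time; "q": joint angles; "joint_vel": joint speeds; "joint_torque": joint torques, N m; "eef_pos": TCP position; "eef_rot": TCP orientation; "wrist_force": force on the tool from outside, world axes, zero at the start; "moment": the same for the moment, N m; "width": finger opening in m; "grasp_force": force on a finger pad.
Only numpy, scipy, OpenCV 4.12 (cv2) and the standard library are available. Lean on these libraries where they do the work, as an engineer would, in place of code of your own. Each camera call takes 0.05 s, during which the arm holds its last target. There are 200 camera calls.

## Working session

There is one attempt and no reset: what is moved stays moved. The work goes in short steps, Python scripts to look and compute and a shell command to move; the robot and the scene stay as the last step left them, time stands still between calls to the robot, and variables do not carry over. Pictures are saved under pics/ and viewed, at most 14 in all, crops included, and the job is handed in when it is done.

```bash
ls; mkdir -p pics
cat > h.py <<'E'
import numpy as np, cv2
from cell import telemetry, viewer, robot
from scipy.spatial.transform import Rotation as R
def proj(c,p):
    T=np.linalg.inv(c["pose"]); q=T[:3,:3]@np.array(p,float)+T[:3,3]; u=np.array(c["intrinsics"])@q; return u[:2]/u[2]
def ray(c,xy,z):
    d=c["pose"][:3,:3]@np.linalg.inv(c["intrinsics"])@np.array([xy[0],xy[1],1.]); o=c["pose"][:3,3]; return o+d*(z-o[2])/d[2]
def save(c,n): cv2.imwrite("pics/%s.png"%n,c["img"][:,:,::-1])
def rel(p):
    o=telemetry.get_obs(); w,x,y,z=o["eef_rot"]; return R.from_quat([x,y,z,w]).inv().apply(np.array(p)-o["eef_pos"]).round(4)
E
python3 - <<'E'
from h import *
np.set_printoptions(suppress=True,precision=4)
o=telemetry.get_obs(); print(o)
for n in("top","side"):
    c=viewer.capture(n); c["pose"]=np.array(c["pose"]); save(c,n+"0"); print(n,c["pose"],c["intrinsics"])
    for l in "stand cap dish spacer36 spacer30 spacer24 spacer18 spacer12 wrench mallet screwdriver spray_can jar squeeze_bottle bearing_carton".split():
        print(l,[(np.round(d["xy"],1).tolist(),round(d["p"],2),ray(c,d["xy"],.0)[:2].round(3).tolist()) for d in viewer.find_in(c,l)[:3]])
E
```

```text
pics
{'t': 0.0, 'q': array([ 1.214 ,  0.2134, -0.0351,  1.3235, -0.    ,  1.5708]), 'joint_vel': array([ 0.0009, -0.001 ,  0.0002,  0.0001, -0.0004,  0.001 ]), 'joint_torque': array([ -0.0029, -68.6171,  48.7113,   0.0178,  -0.    ,  -0.    ]), 'eef_pos': array([0.1745, 0.4682, 0.2308]), 'eef_rot': array([-0.0001,  0.1774,  0.9841, -0.0006]), 'wrist_force': array([0.8719, 0.1138, 0.3154]), 'moment': array([0.0441, 0.0396, 0.0625]), 'grasp_force': 0.0, 'width': 0.0855611310302461}
top [[-0.0072 -0.9808  0.1949  0.346 ]
 [-0.9998  0.0034 -0.0198  0.0185]
 [ 0.0188 -0.195  -0.9806  1.094 ]
 [ 0.      0.      0.      1.    ]] [[443.4067   0.     318.9614]
 [  0.     443.4067 231.702 ]
 [  0.       0.       1.    ]]
stand [([321.4, 235.4], 0.84, [0.554, -0.01])]
cap []
dish [([223.6, 294.7], 0.93, [0.408, 0.23])]
spacer36 [([481.7, 260.6], 0.92, [0.488, -0.41]), ([415.2, 277.6], 0.83, [0.447, -0.241]), ([166.2, 259.0], 0.78, [0.496, 0.374])]
spacer30 [([481.7, 260.6], 0.92, [0.488, -0.41]), ([415.2, 277.6], 0.83, [0.447, -0.241]), ([166.2, 259.0], 0.78, [0.496, 0.374])]
spacer24 [([481.7,
[... 1806 characters left out ...]
 -0.262])]
spacer12 [([425.4, 417.9], 0.94, [0.5, -0.391]), ([275.1, 219.1], 0.83, [0.6, 0.256]), ([406.2, 346.6], 0.79, [0.584, -0.262])]
wrench [([269.1, 302.8], 0.63, [0.421, 0.009])]
mallet [([312.1, 193.0], 0.69, [0.758, 0.295]), ([319.5, 262.9], 0.64, [0.592, 0.044]), ([406.8, 274.0], 0.29, [0.739, -0.114])]
screwdriver [([407.1, 276.3], 0.65, [0.734, -0.12]), ([218.3, 252.3], 0.44, [0.409, 0.228])]
spray_can []
jar [([480.3, 360.2], 0.66, [0.681, -0.375])]
squeeze_bottle [([150.1, 215.8], 0.65, [0.328, 0.475]), ([480.0, 359.2], 0.17, [0.682, -0.373])]
bearing_carton [([363.0, 464.0], 0.58, [0.355, -0.383]), ([266.2, 162.5], 0.36, [0.74, 0.522]), ([310.9, 193.2], 0.32, [0.754, 0.296])]
```

View pics/top0.png

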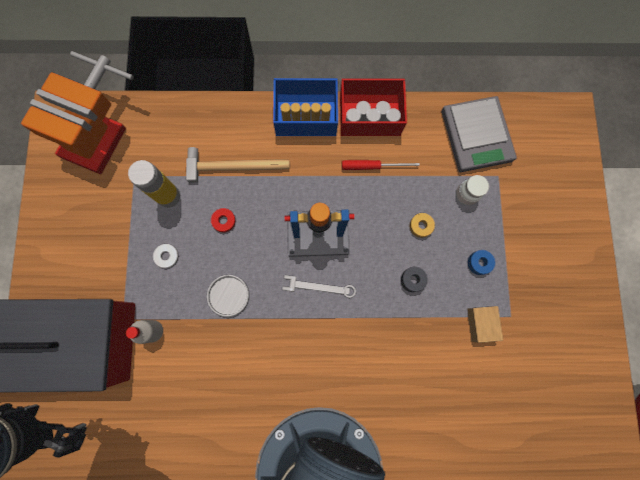

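View pics/side0.png

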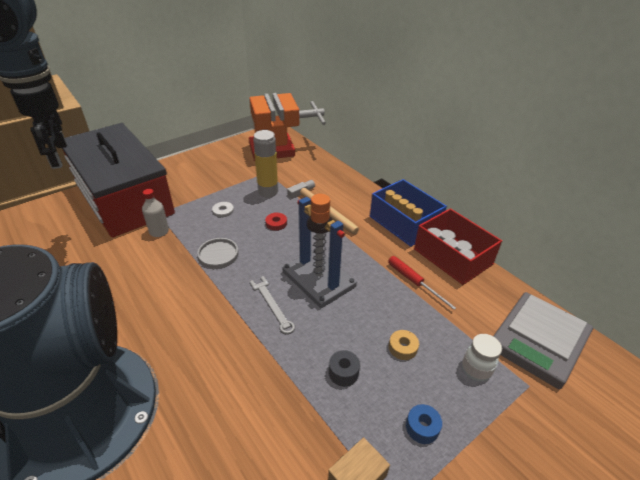

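All five spacers are present. In the top view: red (223,220), white (165,256), yellow (423,225), dark (414,280), blue (482,262), cap on the stand (320,217), dish (228,296). The nets' spacer hits agree. Next I'll measure accurately with silhouettes.

```bash
cat >> h.py <<'E'
from scipy.optimize import least_squares
def cap2(n):
    c=viewer.capture(n); c["pose"]=np.array(c["pose"]); c["intrinsics"]=np.array(c["intrinsics"]); return c
A=np.linspace(0,2*np.pi,48,endpoint=False)
def hull(c,x,y,z0,h,r):
    P=[proj(c,(x+r*np.cos(a),y+r*np.sin(a),z)) for a in A for z in(z0,z0+h)]
    return cv2.convexHull(np.float32(P))
def cen(k): m=cv2.moments(k); return np.array([m["m10"],m["m01"]])/m["m00"]
HSV={36:((0,0,0),(179,110,62)),30:((100,130,60),(125,255,255)),24:((15,120,90),(32,255,255)),18:((0,150,80),(6,255,255)),12:((0,0,150),(179,60,255)),'cap':((7,170,90),(17,255,255))}
def fit(c,key,guess,z0,h,r):
    """x,y of a cylinder whose outline's centroid equals that of the colour blob near the guess"""
    m=cv2.inRange(cv2.cvtColor(c["img"],cv2.COLOR_RGB2HSV),*HSV[key])
    k0=hull(c,*guess,z0,h,r*1.6); roi=np.zeros_like(m); cv2.fillConvexPoly(roi,k0.astype(np.int32),255)
    ks=cv2.findContours(m&roi,cv2.RETR_EXTERNAL,cv2.CHAIN_APPROX_NONE)[0]
    k=cv2.convexHull(max(ks,key=cv2.contourArea)); t=cen(k.astype(np.float32))
    s=least_squares(lambda p:cen(hull(c,*p,z0,h,r))-t,guess,x_scale=.01,diff_step=1e-3).x
    return s, cv2.contourArea(k)/cv2.contourArea(hull(c,*s,z0,h,r))
E
python3 - <<'E'
from h import *
np.set_printoptions(suppress=True,precision=4)
G={36:(.447,-.235),30:(.49,-.40),24:(.57,-.26),18:(.59,.235),12:(.496,.37)}
C=[cap2(n) for n in("top","side")]
for k,g in G.items(): print(k,[fit(c,k,g,0,k/1e3,.03) for c in C])
print("cap",[fit(c,'cap',(.56,.0),.188,.05,.02) for c in C])
for n,c in zip("ts",C):
    print("dish",[ray(c,d["xy"],.008)[:2] for d in viewer.find_in(c,"dish")[:1]],"arbor px at z=0, .214",proj(c,(.55,0,0)),proj(c,(.55,0,.214)))
    cr=c["img"][175:275,260:380] if n=="t" else c["img"][180:310,260:380]
    save({"img":cv2.resize(cr,None,fx=4,fy=4,interpolation=cv2.INTER_CUBIC)},"st_"+n)
E
```

```text
36 [(array([ 0.4317, -0.2143]), 0.26264558398277477), (array([ 0.4263, -0.2433]), 0.4012712034795339)]
30 [(array([ 0.4838, -0.4038]), 0.7589319624728854), (array([ 0.4867, -0.3972]), 0.6886988303524971)]
24 [(array([ 0.5786, -0.2621]), 0.8160195556329181), (array([ 0.5807, -0.2558]), 0.7006828760168047)]
18 [(array([0.593 , 0.2371]), 0.8368183039847668), (array([0.5941, 0.2432]), 0.6296753953029902)]
12 [(array([0.5042, 0.3768]), 0.8499458685621349), (array([0.5055, 0.3842]), 0.7182727531804933)]
cap [(array([ 0.5589, -0.0001]), 0.745971321562929), (array([0.5597, 0.0032]), 0.7057983053668572)]
dish [array([0.4046, 0.2286])] arbor px at z=0, .214 [317.579  236.9438] [319.228  217.6761]
dish [array([0.4101, 0.2285])] arbor px at z=0, .214 [316.7075 280.4122] [317.897  208.8003]
```

View pics/st_t.png

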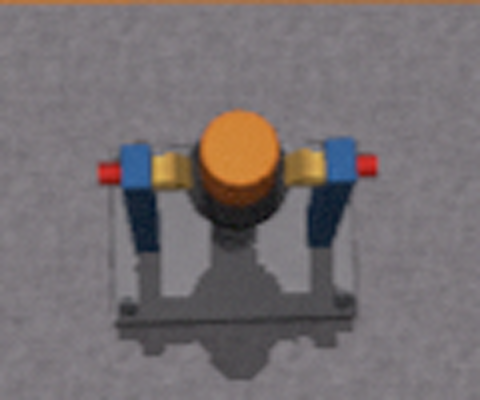

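```bash
cat >> h.py <<'E'
def edge(c,circles,guess,span=.015,z0=0):
    """circles: (z,r) list; x,y maximising image gradient normal to their outlines"""
    g=cv2.GaussianBlur(c["img"].astype(np.float32),(0,0),.8)
    gx=cv2.Sobel(g,cv2.CV_32F,1,0); gy=cv2.Sobel(g,cv2.CV_32F,0,1)
    T=np.linalg.inv(c["pose"]); K=c["intrinsics"]
    B=np.linspace(0,2*np.pi,90,endpoint=False)
    def sc(x,y):
        s=0
        for z,r in circles:
            P=np.c_[x+r*np.cos(B),y+r*np.sin(B),0*B+z]@T[:3,:3].T+T[:3,3]; u=(P@K.T); u=(u[:,:2]/u[:,2:]).astype(np.float32)
            d=np.roll(u,-1,0)-np.roll(u,1,0); n=np.c_[d[:,1],-d[:,0]]; n/=np.linalg.norm(n,axis=1)[:,None]
            m=[cv2.remap(G,u[:,0],u[:,1],cv2.INTER_LINEAR).reshape(90,-1) for G in(gx,gy)]
            s+=np.abs(m[0]*n[:,:1]+m[1]*n[:,1:]).max(1).clip(0,250).mean()
        return s
    b=np.array(guess,float)
    for st,k in((span/6,6),(.0007,4),(.0003,3)):
        b=max(((b[0]+i*st,b[1]+j*st) for i in range(-k,k+1) for j in range(-k,k+1)),key=lambda p:sc(*p))
    return np.round(b,4),round(float(sc(*b)))
E
cat > meas.py <<'E'
from h import *
np.set_printoptions(suppress=True,precision=4)
G={36:(.447,-.235),30:(.485,-.40),24:(.579,-.26),18:(.593,.239),12:(.505,.378)}
if __name__=="__main__":
    C=[cap2(n) for n in("top","side")]
    for k,g in G.items(): print(k,[edge(c,[(k/1e3,.03),(k/1e3,.011)],g) for c in C])
    print("cap",[edge(c,[(.238,.02)],(.559,0.)) for c in C])
    print("dish",[edge(c,[(.016,.05),(.016,.046)],(.407,.2285)) for c in C])
    t=C[0]; l=ray(t,(293.75,216.5),.205); r=ray(t,(345,214.75),.205); d=l-r; print("posts",l,r,"yaw",np.arctan2(-d[0],d[1]))
    l=ray(t,(289.5,255.5),0.02); r=ray(t,(348,253.7),.02); d=l-r; print("base",l,r,np.arctan2(-d[0],d[1]))
E
python3 meas.py
```

```text
36 [(array([ 0.4416, -0.2319]), 177), (array([ 0.4395, -0.2314]), 214)]
30 [(array([ 0.4828, -0.401 ]), 384), (array([ 0.4807, -0.4   ]), 386)]
24 [(array([ 0.5768, -0.26  ]), 472), (array([ 0.5747, -0.2597]), 473)]
18 [(array([0.592 , 0.2355]), 455), (array([0.5902, 0.2362]), 445)]
12 [(array([0.5032, 0.3744]), 476), (array([0.5014, 0.3751]), 456)]
cap [(array([0.5565, 0.0003]), 234), (array([ 0.5533, -0.0004]), 160)]
dish [(array([0.4016, 0.2164]), 234), (array([0.4027, 0.217 ]), 300)]
posts [0.5547 0.0522 0.205 ] [ 0.5581 -0.0534  0.205 ] yaw 0.0322910113353067
base [0.5005 0.0692 0.02  ] [ 0.5043 -0.0739  0.02  ] 0.026577390536718253
```

View pics/st_s.png

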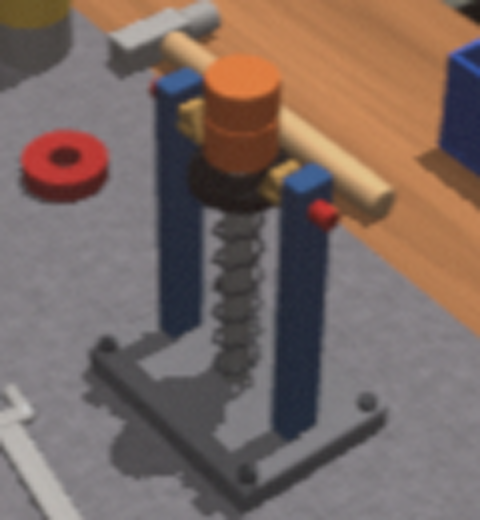

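Spacers, cap and dish agree between the two cameras to about 2 mm. The base shows the stand yawed by about 0.03 rad. First I'll rise and turn so the fingers close along the stand's x.

```bash
python3 -m crank '[{"claw":1,"slide":[0,0,-0.05],"yaw":0.15},{"claw":1,"slide":[0,0,-0.09],"yaw":0.3},{"claw":1,"slide":[0,0,-0.09],"yaw":0.45},{"claw":1,"slide":[0,0,-0.09],"yaw":0.6},{"claw":1,"slide":[0,0,-0.09],"yaw":0.75},{"claw":1,"slide":[0,0,-0.09],"yaw":0.9},{"claw":1,"slide":[0,0,-0.09],"yaw":1.05},{"claw":1,"slide":[0,0,-0.09],"yaw":1.185},{"claw":1,"slide":[0,0,-0.09],"yaw":1.185},{"claw":1,"slide":[0,0,-0.09],"yaw":1.185}]' 80
python3 -c "
from h import *
for p in((.555,0,.32),(.404,.218,.1)):print(rel(p))
print(telemetry.get_obs()['eef_rot'],telemetry.get_obs()['t'])"
```

```text
t: 2.9
eef_pos: [0.1746, 0.4685, 0.3213]
eef_rot: [0.0, 0.695, 0.719, 0.0]
wrist_force: [-0.5, 0.1, -0.3]
width: 0.0855
grasp_force: 0.0
[-0.4809  0.3646  0.0013]
[-0.258   0.2209  0.2213]
[8.79100385e-06 6.95257744e-01 7.18760509e-01 1.04973944e-05] 2.9
```

```bash
python3 -m crank '[{"claw":1,"slide":[-0.04,0.03,0],"yaw":0},{"claw":1,"slide":[-0.08,0.06,0],"yaw":0},{"claw":1,"slide":[-0.12,0.09,0],"yaw":0},{"claw":1,"slide":[-0.16,0.12,0],"yaw":0},{"claw":1,"slide":[-0.2,0.15,0],"yaw":0},{"claw":1,"slide":[-0.24,0.18,0],"yaw":0},{"claw":1,"slide":[-0.28,0.21,0],"yaw":0},{"claw":1,"slide":[-0.32,0.24,0],"yaw":0},{"claw":1,"slide":[-0.36,0.27,0],"yaw":0},{"claw":1,"slide":[-0.4,0.303,0],"yaw":0}]'
python3 -c "
from h import *
print(rel((.555,0,.212)))"
```

```text
t: 3.9
eef_pos: [0.4888, 0.0767, 0.3216]
eef_rot: [0.0, 0.695, 0.719, 0.0]
wrist_force: [0.6, 0.8, -0.3]
width: 0.0854
grasp_force: 0.0
[-0.0789  0.0636  0.1096]
```

```bash
python3 -m crank '[{"claw":1,"slide":[-0.04,0.03,0],"yaw":0},{"claw":1,"slide":[-0.079,0.0635,0],"yaw":0},{"claw":1,"slide":[-0.079,0.0635,0],"yaw":0},{"claw":1,"slide":[-0.079,0.0635,0.04],"yaw":0},{"claw":1,"slide":[-0.079,0.0635,0.08],"yaw":0},{"claw":1,"slide":[-0.079,0.0635,0.108],"yaw":0},{"claw":0.3,"slide":[-0.079,0.0635,0.108],"yaw":0},{"claw":0.3,"slide":[-0.079,0.0635,0.108],"yaw":0},{"claw":0.3,"slide":[-0.079,0.0635,0.108],"yaw":0},{"claw":0.3,"slide":[-0.079,0.0635,0.108],"yaw":0}]' 30
```

```text
t: 4.9
eef_pos: [0.5546, 0.0018, 0.2154]
eef_rot: [0.001, 0.696, 0.718, 0.001]
wrist_force: [-2.1, 0.5, 6.5]
width: 0.0392
grasp_force: 29.3
```

```bash
python3 -m crank '[{"claw":0.3,"slide":[0,0,0],"yaw":0},{"claw":0.3,"slide":[0,0,0],"yaw":0}]' 30
```

```text
t: 5.1
eef_pos: [0.5546, 0.0019, 0.2154]
eef_rot: [0.001, 0.697, 0.718, 0.001]
wrist_force: [-0.8, 0.5, 6.9]
width: 0.0392
grasp_force: 29.3
```

```bash
python3 -m crank '[{"claw":0.3,"slide":[0,0,-0.02],"yaw":0},{"claw":0.3,"slide":[0,0,-0.045],"yaw":0},{"claw":0.3,"slide":[0,0,-0.08],"yaw":0},{"claw":0.3,"slide":[0,0,-0.08],"yaw":0},{"claw":0.3,"slide":[0.04,-0.03,-0.08],"yaw":0},{"claw":0.3,"slide":[0.08,-0.06,-0.08],"yaw":0}]' 30; python3 -c "
from h import *
print(rel((.404,.218,.036)))"
```

```text
t: 5.7
eef_pos: [0.4912, 0.0803, 0.2937]
eef_rot: [0.0, 0.697, 0.717, 0.001]
wrist_force: [-0.2, 1.0, 0.5]
width: 0.0389
grasp_force: 32.7
[ 0.14   -0.0837  0.2577]
```

```bash
python3 -m crank '[{"claw":0.3,"slide":[0.04,-0.024,0],"yaw":0},{"claw":0.3,"slide":[0.08,-0.048,0],"yaw":0},{"claw":0.3,"slide":[0.12,-0.072,0.02],"yaw":0},{"claw":0.3,"slide":[0.14,-0.084,0.06],"yaw":0},{"claw":0.3,"slide":[0.14,-0.084,0.11],"yaw":0},{"claw":0.3,"slide":[0.14,-0.084,0.16],"yaw":0},{"claw":0.3,"slide":[0.14,-0.084,0.2],"yaw":0},{"claw":0.3,"slide":[0.14,-0.084,0.23],"yaw":0},{"claw":0.3,"slide":[0.14,-0.084,0.25],"yaw":0},{"claw":0.3,"slide":[0.14,-0.084,0.255],"yaw":0}]' 30
python3 - <<'E'
from h import *
o=telemetry.get_obs();print(rel((.404,.218,.0325)))
c=cap2("top"); s=cap2("side")
save({"img":np.vstack([cv2.resize(x,None,fx=3,fy=3,interpolation=cv2.INTER_CUBIC) for x in(c["img"][240:340,160:290],s["img"][200:295,150:280])])},"dish")
E
```

```text
t: 6.7
eef_pos: [0.4027, 0.2172, 0.0371]
eef_rot: [-0.0, 0.697, 0.717, -0.001]
wrist_force: [-0.6, -0.6, 0.6]
width: 0.0389
grasp_force: 32.7
[0.0008 0.0014 0.0046]
```

View pics/dish.png

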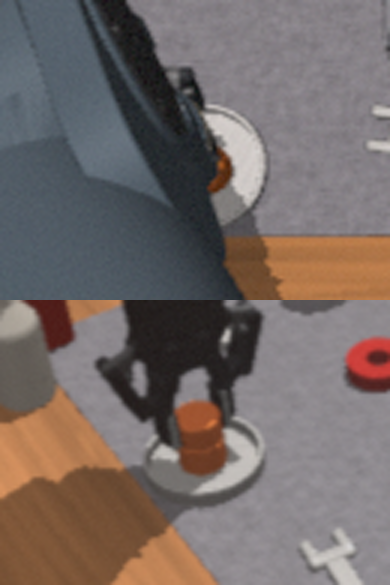

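The side view shows the cap upright over the middle of the dish (crop pixel ~(200,440)). I'll lower it 4 mm, release and rise.

```bash
python3 -m crank '[{"claw":0.3,"slide":[0,0,0.004],"yaw":0},{"claw":0.3,"slide":[0,0,0.004],"yaw":0},{"claw":1,"slide":[0,0,0.004],"yaw":0},{"claw":1,"slide":[0,0,0.004],"yaw":0},{"claw":1,"slide":[0,0,0.004],"yaw":0},{"claw":1,"slide":[0,0,0.004],"yaw":0},{"claw":1,"slide":[0,0,-0.02],"yaw":0},{"claw":1,"slide":[0,0,-0.07],"yaw":0},{"claw":1,"slide":[0,0,-0.12],"yaw":0},{"claw":1,"slide":[0,0,-0.17],"yaw":0}]'
python3 - <<'E'
from h import *
print(rel((.4405,-.2317,.2)))
E
```

```text
t: 7.8
eef_pos: [0.4028, 0.2172, 0.2104]
eef_rot: [0.0, 0.697, 0.717, -0.0]
wrist_force: [1.4, 0.7, -0.6]
width: 0.0855
grasp_force: 0.0
[-0.4498  0.0246  0.0104]
```

```bash
python3 -m crank '[{"claw":1,"slide":[-0.03,0,-0.03],"yaw":0},{"claw":1,"slide":[-0.08,0,-0.04],"yaw":0},{"claw":1,"slide":[-0.13,0,-0.04],"yaw":0},{"claw":1,"slide":[-0.18,0,-0.04],"yaw":0},{"claw":1,"slide":[-0.23,0,-0.04],"yaw":0},{"claw":1,"slide":[-0.28,0,-0.04],"yaw":0},{"claw":1,"slide":[-0.33,0,-0.04],"yaw":0},{"claw":1,"slide":[-0.38,0.01,-0.04],"yaw":0},{"claw":1,"slide":[-0.43,0.024,-0.04],"yaw":0},{"claw":1,"slide":[-0.45,0.0245,-0.04],"yaw":0}]'
cat > look.py <<'E'
import sys; from h import *; from meas import G
np.set_printoptions(suppress=True,precision=4)
C=[cap2(n) for n in("top","side")]
for k in map(int,sys.argv[1:]):
    print(k,[edge(c,[(k/1e3,.03),(k/1e3,.011)],G[k]) for c in C],"rel mean:",rel((*(np.mean([edge(c,[(k/1e3,.03),(k/1e3,.011)],G[k])[0] for c in C],0)),.0)))
E
python3 - <<'E'
from h import *
c=cap2("top"); s=cap2("side")
print("cap",[ (d["xy"],ray(c,d["xy"],.03)[:2]) for d in viewer.find_in(c,"cap")[:2]])
print("cap",[ edge(x,[(.055,.02)],(.404,.218)) for x in (c,s)])
for x in (c,s): print(36,[(d["xy"],d["p"],ray(x,d["xy"],.018)[:2]) for d in viewer.find_in(x,"spacer36")])
print(edge(s,[(.036,.03),(.036,.011)],(.44,-.23)), rel((.4405,-.2317,0)))
E
```

```text
t: 8.8
eef_pos: [0.4412, -0.2351, 0.2478]
eef_rot: [0.0, 0.698, 0.716, -0.0]
wrist_force: [-0.3, -0.2, 0.4]
width: 0.0854
grasp_force: 0.0
cap [([228.1, 293.5], array([0.4087317 , 0.21368114])), ([142.7, 332.0], array([0.32112119, 0.40860486]))]
cap [(array([0.4055, 0.2162]), 248), (array([0.4025, 0.2152]), 231)]
36 [([419.8, 221.2], 0.77, array([ 0.58569307, -0.25526665])), ([170.5, 257.6], 0.77, array([0.49688829, 0.35821711])), ([221.9, 219.2], 0.71, array([0.59224622, 0.23715104])), ([415.0, 276.8], 0.61, array([ 0.44703073, -0.23634524]))]
36 [([404.8, 346.7], 0.93, array([ 0.5703611 , -0.26744495])), ([274.6, 222.3], 0.85, array([0.57918456, 0.22546397])), ([222.1, 212.7], 0.84, array([0.48622931, 0.34668876])), ([424.0, 422.4], 0.71, array([ 0.4821045 , -0.39998569])), ([344.8, 366.2], 0.59, array([ 0.44376213, -0.2291157 ])), ([308.6, 257.7], 0.48, array([0.57011068, 0.05961268]))]
(array([ 0.4393, -0.2314]), 204) [-6.000e-04 -2.000e-04  2.483e-01]
```

The cap is upright in the dish. Dark spacer: go down, TCP at z≈0.012, to keep the gripper's body clear of the arbor tip later.

```bash
python3 -m crank '[{"claw":1,"slide":[0,0,0.05],"yaw":0},{"claw":1,"slide":[0,0,0.1],"yaw":0},{"claw":1,"slide":[0,0,0.15],"yaw":0},{"claw":1,"slide":[0,0,0.19],"yaw":0},{"claw":1,"slide":[0,0,0.22],"yaw":0},{"claw":1,"slide":[0,0,0.236],"yaw":0},{"claw":0.5,"slide":[0,0,0.236],"yaw":0},{"claw":0.5,"slide":[0,0,0.236],"yaw":0},{"claw":0.5,"slide":[0,0,0.236],"yaw":0},{"claw":0.5,"slide":[0,0,0.236],"yaw":0}]' 60; python3 -c "
from h import *
print(rel((.5545,-.0003,.25)))"
```

```text
t: 10.05
eef_pos: [0.4417, -0.2316, 0.0137]
eef_rot: [0.001, 0.697, 0.717, 0.0]
wrist_force: [-1.6, 2.7, 7.8]
width: 0.0587
grasp_force: 65.5
[ 0.2277  0.12   -0.2362]
```

```bash
python3 -m crank '[{"claw":0.5,"slide":[0,0,-0.03],"yaw":0},{"claw":0.5,"slide":[0,0,-0.08],"yaw":0},{"claw":0.5,"slide":[0,0,-0.13],"yaw":0},{"claw":0.5,"slide":[0,0,-0.18],"yaw":0},{"claw":0.5,"slide":[0,0,-0.23],"yaw":0},{"claw":0.5,"slide":[0.03,0.015,-0.25],"yaw":0},{"claw":0.5,"slide":[0.07,0.035,-0.25],"yaw":0},{"claw":0.5,"slide":[0.11,0.055,-0.25],"yaw":0},{"claw":0.5,"slide":[0.15,0.08,-0.25],"yaw":0},{"claw":0.5,"slide":[0.19,0.1,-0.25],"yaw":0}]' 60; python3 -m crank '[{"claw":0.5,"slide":[0.025,0.01,0],"yaw":0},{"claw":0.5,"slide":[0.0377,0.02,0],"yaw":0},{"claw":0.5,"slide":[0.0377,0.02,0],"yaw":0},{"claw":0.5,"slide":[0.0377,0.02,0],"yaw":0}]' 60
python3 - <<'E'
from h import *
o=telemetry.get_obs(); print(o["eef_pos"],o["wrist_force"],o["width"])
z=o["eef_pos"][2]-.0125
C=[cap2(n) for n in("top","side")]
print([edge(c,[(z+.036,.03),(z,.03)],o["eef_pos"][:2],.012) for c in C])
print("arbor", [edge(c,[(.205,.009),(.214,.004)],(.5545,0),.006) for c in C])
save(C[1],"s36")
E
```

```text
t: 11.05
eef_pos: [0.5361, -0.0369, 0.2632]
eef_rot: [0.001, 0.697, 0.717, 0.0]
wrist_force: [0.1, -0.6, -2.1]
width: 0.0584
grasp_force: 66.3
t: 11.45
eef_pos: [0.5541, -0.0011, 0.2625]
eef_rot: [0.0, 0.697, 0.717, -0.0]
wrist_force: [-0.4, -0.4, -2.7]
width: 0.0587
grasp_force: 66.3
[ 0.55414996 -0.00107797  0.26253856] [-0.3642248  -0.3773965  -2.74922662] 0.0587403169959073
[(array([ 0.5621, -0.0131]), 9), (array([ 0.5531, -0.0041]), 234)]
arbor [(array([0.5605, 0.0017]), 8), (array([ 0.5616, -0.0054]), 231)]
```

View pics/s36.png

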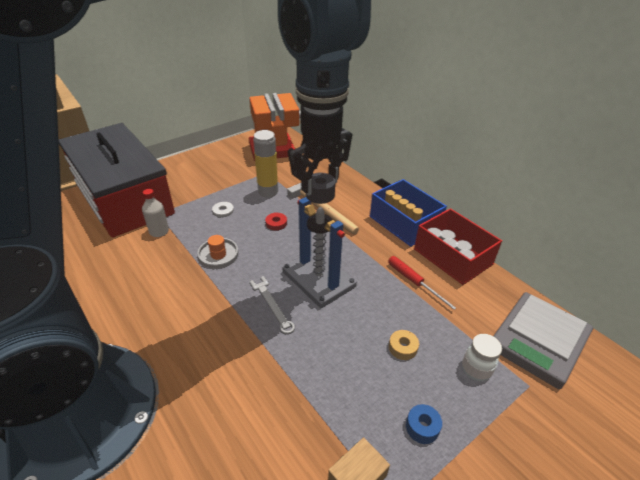

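The side view shows the dark spacer held level at (322,187), right above the arbor. I'll lower it over the tip and read the forces.

```bash
python3 -m crank '[{"claw":0.5,"slide":[0,0,0.02],"yaw":0},{"claw":0.5,"slide":[0,0,0.03],"yaw":0},{"claw":0.5,"slide":[0,0,0.036],"yaw":0},{"claw":0.5,"slide":[0,0,0.04],"yaw":0},{"claw":0.5,"slide":[0,0,0.044],"yaw":0},{"claw":0.5,"slide":[0,0,0.044],"yaw":0}]' 60
```

```text
t: 12.15
eef_pos: [0.5544, -0.0006, 0.2183]
eef_rot: [0.0, 0.697, 0.717, 0.0]
wrist_force: [0.5, 0.4, -2.5]
width: 0.0584
grasp_force: 66.3
```

```bash
python3 -m crank '[{"claw":0.5,"slide":[0,0,0.008],"yaw":0},{"claw":0.5,"slide":[0,0,0.016],"yaw":0},{"claw":0.5,"slide":[0,0,0.024],"yaw":0},{"claw":0.5,"slide":[0,0,0.024],"yaw":0}]' 90; python3 -m crank '[{"claw":0.5,"slide":[0,0,0.008],"yaw":0},{"claw":0.5,"slide":[0,0,0.016],"yaw":0},{"claw":0.5,"slide":[0,0,0.024],"yaw":0},{"claw":0.5,"slide":[0,0,0.032],"yaw":0},{"claw":0.5,"slide":[0,0,0.038],"yaw":0},{"claw":0.5,"slide":[0,0,0.042],"yaw":0},{"claw":0.5,"slide":[0,0,0.042],"yaw":0}]' 90
```

```text
t: 12.55
eef_pos: [0.5548, -0.0002, 0.1933]
eef_rot: [0.0, 0.697, 0.717, 0.001]
wrist_force: [11.2, 4.6, -12.2]
width: 0.0576
grasp_force: 98.0
t: 13.25
eef_pos: [0.555, -0.0002, 0.1522]
eef_rot: [0.001, 0.697, 0.717, 0.001]
wrist_force: [5.2, 3.2, 5.4]
width: 0.0574
grasp_force: 99.6
```

```bash
python3 -m crank '[{"claw":1,"slide":[0,0,0],"yaw":0},{"claw":1,"slide":[0,0,0],"yaw":0},{"claw":1,"slide":[0,0,0],"yaw":0},{"claw":1,"slide":[0,0,0],"yaw":0},{"claw":1,"slide":[0,0,-0.03],"yaw":0},{"claw":1,"slide":[0,0,-0.08],"yaw":0},{"claw":1,"slide":[0,0,-0.11],"yaw":0},{"claw":1,"slide":[0,0,-0.11],"yaw":0}]' 60
python3 - <<'E'
from h import *
c=cap2("side"); z=.18
print("ring36",edge(c,[(.18,.03)],(.555,0),.006), "22 bore arbor",edge(c,[(.205,.009)],(.5545,0),.006))
print("30:",edge(c,[(.03,.03),(.03,.011)],(.485,-.40)),rel((.4818,-.4005,0)))
print("24:",edge(c,[(.024,.03),(.024,.011)],(.577,-.26)))
save({"img":cv2.resize(c["img"][150:310,240:400],None,fx=3.5,fy=3.5,interpolation=cv2.INTER_CUBIC)},"l36")
E
```

```text
t: 14.05
eef_pos: [0.5558, -0.0006, 0.2665]
eef_rot: [0.002, 0.697, 0.717, 0.002]
wrist_force: [0.4, -0.5, 0.6]
width: 0.0856
grasp_force: 0.0
ring36 (array([0.557, 0.001]), 103) 22 bore arbor (array([0.5605, 0.0047]), 104)
30: (array([ 0.4807, -0.4   ]), 410) [-0.3975 -0.0857  0.2638]
24: (array([ 0.5748, -0.2597]), 476)
```

View pics/l36.png

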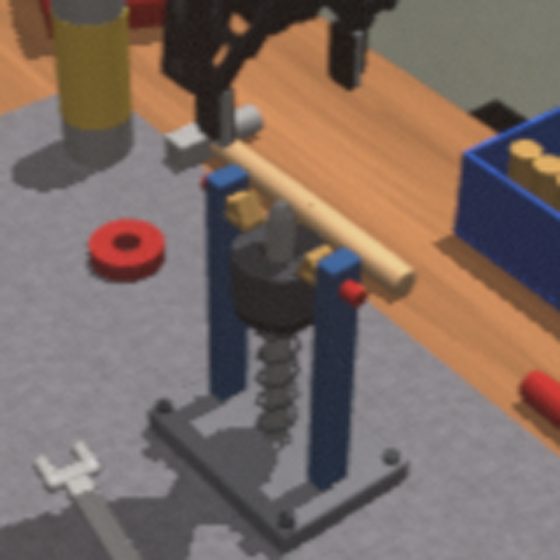

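Latched: in the side crop the dark spacer sits under both brass catches, with the arbor tip at about (282,205). Next the blue one.

```bash
python3 -m crank '[{"claw":1,"slide":[-0.045,-0.01,0],"yaw":0},{"claw":1,"slide":[-0.09,-0.02,0],"yaw":0},{"claw":1,"slide":[-0.135,-0.03,0],"yaw":0},{"claw":1,"slide":[-0.18,-0.04,0],"yaw":0},{"claw":1,"slide":[-0.225,-0.05,0],"yaw":0},{"claw":1,"slide":[-0.27,-0.06,0],"yaw":0},{"claw":1,"slide":[-0.315,-0.07,0],"yaw":0},{"claw":1,"slide":[-0.36,-0.08,0],"yaw":0},{"claw":1,"slide":[-0.3975,-0.0857,0],"yaw":0},{"claw":1,"slide":[-0.3975,-0.0857,0.04],"yaw":0}]' 60; python3 -m crank '[{"claw":1,"slide":[0,0,0],"yaw":0},{"claw":1,"slide":[0,0,0.05],"yaw":0}]'
python3 - <<'E'
from h import *
c=cap2("side")
print("30:",edge(c,[(.03,.03),(.03,.011)],(.4815,-.40)),rel((.4815,-.4005,.006)),telemetry.get_obs()["eef_rot"])
E
```

```text
t: 15.1
eef_pos: [0.4812, -0.4067, 0.2254]
eef_rot: [0.005, 0.698, 0.716, -0.0]
wrist_force: [2.0, 0.5, 0.0]
width: 0.0854
grasp_force: 0.0
t: 15.3
eef_pos: [0.4817, -0.4013, 0.1762]
eef_rot: [0.003, 0.697, 0.717, 0.0]
wrist_force: [1.2, -1.4, -0.1]
width: 0.0857
grasp_force: 0.0
30: (array([ 0.4805, -0.4003]), 381) [-0.0043  0.0053  0.1578] [-4.81083479e-03  6.96574308e-01  7.17468453e-01 -3.28596104e-04]
```

```bash
python3 -m crank '[{"claw":1,"slide":[0,0,0.03],"yaw":0},{"claw":1,"slide":[0,0,0.06],"yaw":0},{"claw":1,"slide":[0,0,0.06],"yaw":0},{"claw":1,"slide":[0,0,0.06],"yaw":0}]'
python3 - <<'E'
from h import *
print(rel((.4815,-.4005,.006)),telemetry.get_obs()["eef_pos"])
E
```

```text
t: 15.75
eef_pos: [0.4804, -0.4, 0.1139]
eef_rot: [-0.0, 0.697, 0.718, -0.0]
wrist_force: [0.1, -0.5, 0.5]
width: 0.0856
grasp_force: 0.0
[-0.0006  0.0011  0.1079] [ 0.48038789 -0.39996557  0.11387219]
```

```bash
python3 -m crank '[{"claw":1,"slide":[-0.0005,0.001,0.04],"yaw":0},{"claw":1,"slide":[-0.0005,0.001,0.08],"yaw":0},{"claw":1,"slide":[-0.0005,0.001,0.1],"yaw":0},{"claw":1,"slide":[-0.0005,0.001,0.108],"yaw":0},{"claw":1,"slide":[-0.0005,0.001,0.108],"yaw":0},{"claw":0.5,"slide":[-0.0005,0.001,0.108],"yaw":0},{"claw":0.5,"slide":[-0.0005,0.001,0.108],"yaw":0},{"claw":0.5,"slide":[-0.0005,0.001,0.108],"yaw":0},{"claw":0.5,"slide":[-0.0005,0.001,0.108],"yaw":0},{"claw":0.5,"slide":[-0.0005,0.001,0.108],"yaw":0}]' 60; python3 -m crank '[{"claw":0.5,"slide":[0,0,-0.03],"yaw":0},{"claw":0.5,"slide":[0,0,-0.08],"yaw":0},{"claw":0.5,"slide":[0,0,-0.13],"yaw":0},{"claw":0.5,"slide":[0,0,-0.18],"yaw":0},{"claw":0.5,"slide":[0,0,-0.23],"yaw":0},{"claw":0.5,"slide":[0,0,-0.25],"yaw":0}]' 60;  python3 -c "
from h import *
print(rel((.5555,0,.254)))"
```

```text
t: 16.75
eef_pos: [0.4823, -0.4017, 0.0069]
eef_rot: [0.002, 0.697, 0.717, 0.0]
wrist_force: [-3.9, 2.0, 16.0]
width: 0.0584
grasp_force: 61.2
t: 17.35
eef_pos: [0.4819, -0.4015, 0.2608]
eef_rot: [0.004, 0.697, 0.717, 0.0]
wrist_force: [1.2, -1.1, -2.5]
width: 0.0583
grasp_force: 65.7
[0.3992 0.0852 0.0053]
```

```bash
python3 -m crank '[{"claw":0.5,"slide":[0.045,0.01,0],"yaw":0},{"claw":0.5,"slide":[0.09,0.02,0],"yaw":0},{"claw":0.5,"slide":[0.135,0.03,0],"yaw":0},{"claw":0.5,"slide":[0.18,0.04,0],"yaw":0},{"claw":0.5,"slide":[0.225,0.05,0],"yaw":0},{"claw":0.5,"slide":[0.27,0.06,0],"yaw":0},{"claw":0.5,"slide":[0.315,0.07,0],"yaw":0},{"claw":0.5,"slide":[0.36,0.08,0],"yaw":0},{"claw":0.5,"slide":[0.395,0.085,0],"yaw":0},{"claw":0.5,"slide":[0.399,0.085,0],"yaw":0}]' 60; python3 -m crank '[{"claw":0.5,"slide":[0,0,0],"yaw":0},{"claw":0.5,"slide":[0,0,0],"yaw":0},{"claw":0.5,"slide":[0,0,0],"yaw":0}]' 60; python3 -c "
from h import *
o=telemetry.get_obs();z=o['eef_pos'][2]-.007
c=cap2('side');print(rel((.5555,0,.211)),edge(c,[(z+.03,.03),(z,.03)],o['eef_pos'][:2],.008))"
```

```text
t: 18.35
eef_pos: [0.5547, 0.0041, 0.2553]
eef_rot: [0.0, 0.695, 0.719, 0.001]
wrist_force: [-0.7, 0.7, -3.0]
width: 0.0581
grasp_force: 65.6
t: 18.65
eef_pos: [0.5544, -0.0007, 0.2547]
eef_rot: [0.0, 0.697, 0.717, 0.0]
wrist_force: [-0.4, -0.6, -2.3]
width: 0.0581
grasp_force: 65.6
[0.0006 0.0011 0.0435] (array([ 5.545e-01, -3.000e-04]), 258)
```

```bash
python3 -m crank '[{"claw":0.5,"slide":[0.0005,0.001,0.02],"yaw":0},{"claw":0.5,"slide":[0.0005,0.001,0.03],"yaw":0},{"claw":0.5,"slide":[0.0005,0.001,0.036],"yaw":0},{"claw":0.5,"slide":[0.0005,0.001,0.04],"yaw":0},{"claw":0.5,"slide":[0.0005,0.001,0.044],"yaw":0},{"claw":0.5,"slide":[0.0005,0.001,0.044],"yaw":0}]' 60
```

```text
t: 19.3
eef_pos: [0.5554, 0.0009, 0.2101]
eef_rot: [-0.0, 0.697, 0.717, -0.0]
wrist_force: [-0.3, -0.3, -2.1]
width: 0.0583
grasp_force: 65.6
```

```bash
python3 -m crank '[{"claw":0.5,"slide":[0,0,0.008],"yaw":0},{"claw":0.5,"slide":[0,0,0.016],"yaw":0},{"claw":0.5,"slide":[0,0,0.022],"yaw":0},{"claw":0.5,"slide":[0,0,0.022],"yaw":0}]' 90
```

```text
t: 19.7
eef_pos: [0.5556, 0.001, 0.1876]
eef_rot: [0.0, 0.697, 0.717, 0.0]
wrist_force: [2.1, -0.8, -4.7]
width: 0.0575
grasp_force: 96.3
```

```bash
python3 -m crank '[{"claw":0.5,"slide":[0,0,0.008],"yaw":0},{"claw":0.5,"slide":[0,0,0.016],"yaw":0},{"claw":0.5,"slide":[0,0,0.024],"yaw":0},{"claw":0.5,"slide":[0,0,0.031],"yaw":0},{"claw":0.5,"slide":[0,0,0.036],"yaw":0},{"claw":0.5,"slide":[0,0,0.036],"yaw":0}]' 90; python3 -m crank '[{"claw":1,"slide":[0,0,0],"yaw":0},{"claw":1,"slide":[0,0,0],"yaw":0},{"claw":1,"slide":[0,0,0],"yaw":0},{"claw":1,"slide":[0,0,0],"yaw":0},{"claw":1,"slide":[0,0,-0.03],"yaw":0},{"claw":1,"slide":[0,0,-0.08],"yaw":0},{"claw":1,"slide":[0,0,-0.11],"yaw":0},{"claw":1,"slide":[0,0,-0.11],"yaw":0}]' 60
python3 - <<'E'
from h import *
c=cap2("side"); print("24:",edge(c,[(.024,.03),(.024,.011)],(.576,-.26)),rel((.5758,-.26,.1)))
save({"img":cv2.resize(c["img"][150:310,240:400],None,fx=3,fy=3,interpolation=cv2.INTER_CUBIC)},"l30")
E
```

```text
t: 20.3
eef_pos: [0.5558, 0.001, 0.1524]
eef_rot: [0.0, 0.697, 0.717, 0.0]
wrist_force: [-1.6, 1.0, 10.2]
width: 0.0571
grasp_force: 97.7
t: 21.1
eef_pos: [0.5571, 0.001, 0.2666]
eef_rot: [0.002, 0.697, 0.717, 0.002]
wrist_force: [-0.1, 0.1, -0.6]
width: 0.0855
grasp_force: 0.0
24: (array([ 0.5746, -0.2596]), 476) [-0.2614  0.0112  0.1642]
```

View pics/l30.png

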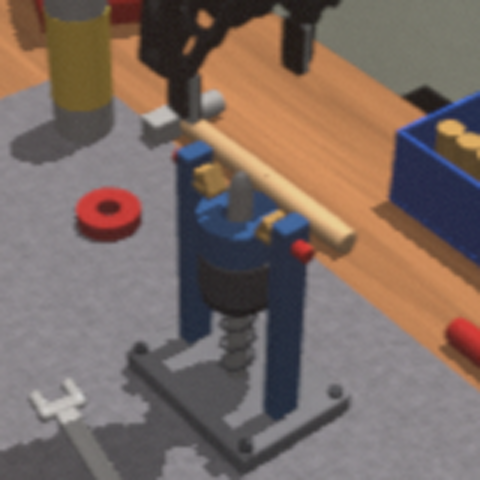

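Blue is latched on top of the dark one (crop (238,225), catches home). Now yellow.

```bash
python3 -m crank '[{"claw":1,"slide":[-0.045,0.002,0],"yaw":0},{"claw":1,"slide":[-0.09,0.004,0],"yaw":0},{"claw":1,"slide":[-0.135,0.006,0],"yaw":0},{"claw":1,"slide":[-0.18,0.008,0],"yaw":0},{"claw":1,"slide":[-0.225,0.01,0],"yaw":0},{"claw":1,"slide":[-0.261,0.011,0],"yaw":0},{"claw":1,"slide":[-0.261,0.011,0.05],"yaw":0},{"claw":1,"slide":[-0.261,0.011,0.1],"yaw":0},{"claw":1,"slide":[-0.261,0.011,0.15],"yaw":0},{"claw":1,"slide":[-0.261,0.011,0.15],"yaw":0}]'; python3 -m crank '[{"claw":1,"slide":[0,0,0],"yaw":0},{"claw":1,"slide":[0,0,0],"yaw":0}]'; python3 -c "
from h import *
print(rel((.5757,-.26,.003)))"
```

```text
t: 22.15
eef_pos: [0.5692, -0.2575, 0.1047]
eef_rot: [-0.006, 0.697, 0.717, -0.002]
wrist_force: [-0.9, 0.1, 0.3]
width: 0.0858
grasp_force: 0.0
t: 22.35
eef_pos: [0.5755, -0.2602, 0.1152]
eef_rot: [0.002, 0.697, 0.717, 0.001]
wrist_force: [-0.4, 0.3, 0.2]
width: 0.0852
grasp_force: 0.0
[ 4.000e-04 -1.000e-04  1.122e-01]
```

```bash
python3 -m crank '[{"claw":1,"slide":[0,0,0.04],"yaw":0},{"claw":1,"slide":[0,0,0.08],"yaw":0},{"claw":1,"slide":[0,0,0.105],"yaw":0},{"claw":1,"slide":[0,0,0.111],"yaw":0},{"claw":1,"slide":[0,0,0.111],"yaw":0},{"claw":0.5,"slide":[0,0,0.111],"yaw":0},{"claw":0.5,"slide":[0,0,0.111],"yaw":0},{"claw":0.5,"slide":[0,0,0.111],"yaw":0},{"claw":0.5,"slide":[0,0,0.111],"yaw":0},{"claw":0.5,"slide":[0,0,0.111],"yaw":0}]' 60; python3 -m crank '[{"claw":0.5,"slide":[0,0,-0.03],"yaw":0},{"claw":0.5,"slide":[0,0,-0.08],"yaw":0},{"claw":0.5,"slide":[0,0,-0.13],"yaw":0},{"claw":0.5,"slide":[0,0,-0.18],"yaw":0},{"claw":0.5,"slide":[0,0,-0.23],"yaw":0},{"claw":0.5,"slide":[0,0,-0.25],"yaw":0},{"claw":0.5,"slide":[0,0,-0.25],"yaw":0}]' 60;  python3 -c "
from h import *
print(rel((.5555,0,.254)))"
```

```text
t: 23.35
eef_pos: [0.5755, -0.2603, 0.0042]
eef_rot: [0.002, 0.697, 0.717, 0.001]
wrist_force: [-3.9, 3.1, 17.4]
width: 0.0583
grasp_force: 60.5
t: 24.05
eef_pos: [0.5754, -0.2602, 0.2562]
eef_rot: [0.003, 0.697, 0.717, 0.001]
wrist_force: [1.7, 0.2, -1.6]
width: 0.0579
grasp_force: 65.1
[ 0.2607 -0.0123  0.0013]
```

```bash
python3 -m crank '[{"claw":0.5,"slide":[0.045,-0.002,0],"yaw":0},{"claw":0.5,"slide":[0.09,-0.004,0],"yaw":0},{"claw":0.5,"slide":[0.135,-0.006,0],"yaw":0},{"claw":0.5,"slide":[0.18,-0.008,0],"yaw":0},{"claw":0.5,"slide":[0.225,-0.01,0],"yaw":0},{"claw":0.5,"slide":[0.2607,-0.012,0],"yaw":0},{"claw":0.5,"slide":[0.2607,-0.012,0],"yaw":0},{"claw":0.5,"slide":[0.2607,-0.012,0],"yaw":0},{"claw":0.5,"slide":[0.2607,-0.012,0],"yaw":0}]' 60; python3 -c "
from h import *
o=telemetry.get_obs();z=o['eef_pos'][2]-.004
c=cap2('side');print(rel((.5555,0.0003,.208)),edge(c,[(z+.024,.03),(z,.03)],o['eef_pos'][:2],.008))"
```

```text
t: 24.95
eef_pos: [0.5544, -0.0, 0.2511]
eef_rot: [-0.0, 0.697, 0.717, -0.0]
wrist_force: [0.2, 0.6, -0.9]
width: 0.058
grasp_force: 65.0
[0.0006 0.0011 0.0431] (array([5.528e-01, 4.000e-04]), 243)
```

```bash
python3 -m crank '[{"claw":0.5,"slide":[0.0005,0.001,0.02],"yaw":0},{"claw":0.5,"slide":[0.0005,0.001,0.03],"yaw":0},{"claw":0.5,"slide":[0.0005,0.001,0.038],"yaw":0},{"claw":0.5,"slide":[0.0005,0.001,0.044],"yaw":0},{"claw":0.5,"slide":[0.0005,0.001,0.044],"yaw":0}]' 60; python3 -m crank '[{"claw":0.5,"slide":[0,0,0.008],"yaw":0},{"claw":0.5,"slide":[0,0,0.016],"yaw":0},{"claw":0.5,"slide":[0,0,0.022],"yaw":0},{"claw":0.5,"slide":[0,0,0.022],"yaw":0}]' 90
```

```text
t: 25.5
eef_pos: [0.5551, 0.001, 0.2067]
eef_rot: [-0.0, 0.697, 0.717, -0.0]
wrist_force: [-0.8, -0.2, -0.9]
width: 0.058
grasp_force: 65.0
t: 25.9
eef_pos: [0.5559, 0.0012, 0.1851]
eef_rot: [0.0, 0.697, 0.717, 0.0]
wrist_force: [2.5, -0.3, 1.2]
width: 0.0571
grasp_force: 96.4
```

```bash
python3 -m crank '[{"claw":0.5,"slide":[0,0,0.008],"yaw":0},{"claw":0.5,"slide":[0,0,0.016],"yaw":0},{"claw":0.5,"slide":[0,0,0.024],"yaw":0},{"claw":0.5,"slide":[0,0,0.03],"yaw":0},{"claw":0.5,"slide":[0,0,0.03],"yaw":0},{"claw":0.5,"slide":[0,0,0.03],"yaw":0}]' 90; python3 -m crank '[{"claw":1,"slide":[0,0,0],"yaw":0},{"claw":1,"slide":[0,0,0],"yaw":0},{"claw":1,"slide":[0,0,0],"yaw":0},{"claw":1,"slide":[0,0,0],"yaw":0},{"claw":1,"slide":[0,0,-0.03],"yaw":0},{"claw":1,"slide":[0,0,-0.08],"yaw":0},{"claw":1,"slide":[0,0,-0.11],"yaw":0},{"claw":1,"slide":[0,0,-0.11],"yaw":0}]' 60
python3 - <<'E'
from h import *
c=cap2("side"); print("18:",edge(c,[(.018,.03),(.018,.011)],(.591,.236)),rel((.591,.236,.1)))
print("12:",edge(c,[(.012,.03),(.012,.011)],(.502,.375)))
save({"img":cv2.resize(c["img"][150:310,240:400],None,fx=3,fy=3,interpolation=cv2.INTER_CUBIC)},"l24")
E
```

```text
t: 26.5
eef_pos: [0.5561, 0.0012, 0.1561]
eef_rot: [0.001, 0.697, 0.717, 0.001]
wrist_force: [-2.0, 0.1, 11.8]
width: 0.0572
grasp_force: 97.4
t: 27.3
eef_pos: [0.5571, 0.0012, 0.2695]
eef_rot: [0.002, 0.697, 0.717, 0.002]
wrist_force: [0.7, -1.1, -0.2]
width: 0.0851
grasp_force: 0.0
18: (array([0.5903, 0.236 ]), 459) [0.2337 0.0408 0.1672]
12: (array([0.5013, 0.375 ]), 466)
```

View pics/l24.png

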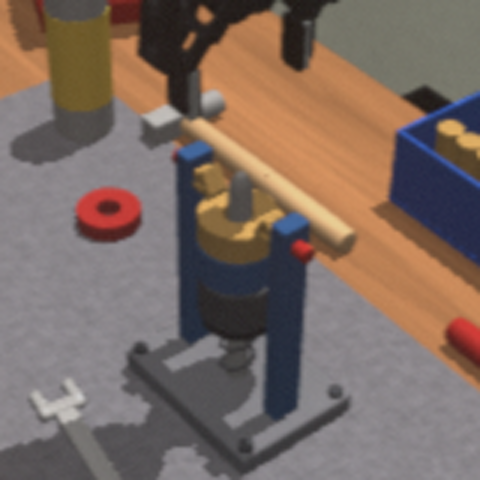

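Yellow is latched (crop (240,215)). Now red.

```bash
python3 -m crank '[{"claw":1,"slide":[0.045,0.008,0],"yaw":0},{"claw":1,"slide":[0.09,0.016,0],"yaw":0},{"claw":1,"slide":[0.135,0.024,0],"yaw":0},{"claw":1,"slide":[0.18,0.032,0],"yaw":0},{"claw":1,"slide":[0.225,0.04,0],"yaw":0},{"claw":1,"slide":[0.2337,0.041,0],"yaw":0},{"claw":1,"slide":[0.2337,0.041,0.04],"yaw":0},{"claw":1,"slide":[0.2337,0.041,0.09],"yaw":0},{"claw":1,"slide":[0.2337,0.041,0.14],"yaw":0},{"claw":1,"slide":[0.2337,0.041,0.15],"yaw":0}]'; python3 -m crank '[{"claw":1,"slide":[0,0,0],"yaw":0},{"claw":1,"slide":[0,0,0],"yaw":0},{"claw":1,"slide":[0,0,0],"yaw":0}]'; python3 -c "
from h import *
print(rel((.591,.236,.001)))"
```

```text
t: 28.35
eef_pos: [0.5859, 0.2341, 0.1089]
eef_rot: [-0.002, 0.697, 0.717, -0.005]
wrist_force: [-0.4, -0.3, -1.0]
width: 0.0852
grasp_force: 0.0
t: 28.65
eef_pos: [0.5912, 0.2364, 0.118]
eef_rot: [0.001, 0.697, 0.717, 0.002]
wrist_force: [-0.5, 0.8, 1.1]
width: 0.0854
grasp_force: 0.0
[-0.0006 -0.0006  0.117 ]
```

```bash
python3 -m crank '[{"claw":1,"slide":[0,0,0.04],"yaw":0},{"claw":1,"slide":[0,0,0.08],"yaw":0},{"claw":1,"slide":[0,0,0.11],"yaw":0},{"claw":1,"slide":[0,0,0.117],"yaw":0},{"claw":1,"slide":[0,0,0.117],"yaw":0},{"claw":0.5,"slide":[0,0,0.117],"yaw":0},{"claw":0.5,"slide":[0,0,0.117],"yaw":0},{"claw":0.5,"slide":[0,0,0.117],"yaw":0},{"claw":0.5,"slide":[0,0,0.117],"yaw":0},{"claw":0.5,"slide":[0,0,0.117],"yaw":0}]' 60; python3 -m crank '[{"claw":0.5,"slide":[0,0,-0.03],"yaw":0},{"claw":0.5,"slide":[0,0,-0.08],"yaw":0},{"claw":0.5,"slide":[0,0,-0.13],"yaw":0},{"claw":0.5,"slide":[0,0,-0.18],"yaw":0},{"claw":0.5,"slide":[0,0,-0.23],"yaw":0},{"claw":0.5,"slide":[0,0,-0.25],"yaw":0},{"claw":0.5,"slide":[0,0,-0.25],"yaw":0}]' 60;  python3 -c "
from h import *
print(rel((.5555,0.0003,.254)))"
```

```text
t: 29.65
eef_pos: [0.5912, 0.2366, 0.0011]
eef_rot: [0.001, 0.697, 0.717, 0.002]
wrist_force: [-3.4, -1.0, 15.7]
width: 0.0575
grasp_force: 61.1
t: 30.35
eef_pos: [0.591, 0.2365, 0.2533]
eef_rot: [0.001, 0.697, 0.717, 0.003]
wrist_force: [0.7, -0.7, -1.2]
width: 0.0572
grasp_force: 65.4
[-0.2351 -0.0424 -0.0016]
```

```bash
python3 -m crank '[{"claw":0.5,"slide":[-0.045,-0.008,0],"yaw":0},{"claw":0.5,"slide":[-0.09,-0.016,0],"yaw":0},{"claw":0.5,"slide":[-0.135,-0.024,0],"yaw":0},{"claw":0.5,"slide":[-0.18,-0.032,0],"yaw":0},{"claw":0.5,"slide":[-0.22,-0.04,0],"yaw":0},{"claw":0.5,"slide":[-0.2351,-0.0415,0],"yaw":0},{"claw":0.5,"slide":[-0.2351,-0.0415,0],"yaw":0},{"claw":0.5,"slide":[-0.2351,-0.0415,0],"yaw":0},{"claw":0.5,"slide":[-0.2351,-0.0415,0],"yaw":0}]' 60; python3 -c "
from h import *
o=telemetry.get_obs();z=o['eef_pos'][2]-.001
c=cap2('side');print(rel((.5555,0.0005,.205)),edge(c,[(z+.018,.03),(z,.03)],o['eef_pos'][:2],.008))"
```

```text
t: 31.25
eef_pos: [0.5551, 0.0008, 0.2481]
eef_rot: [-0.0, 0.696, 0.718, 0.0]
wrist_force: [-0.4, 0.9, -1.2]
width: 0.0575
grasp_force: 65.3
[-0.0004  0.0004  0.0431] (array([0.554 , 0.0008]), 242)
```

```bash
python3 -m crank '[{"claw":0.5,"slide":[0,0.0005,0.02],"yaw":0},{"claw":0.5,"slide":[0,0.0005,0.03],"yaw":0},{"claw":0.5,"slide":[0,0.0005,0.038],"yaw":0},{"claw":0.5,"slide":[0,0.0005,0.044],"yaw":0},{"claw":0.5,"slide":[0,0.0005,0.044],"yaw":0}]' 60; python3 -m crank '[{"claw":0.5,"slide":[0,0,0.008],"yaw":0},{"claw":0.5,"slide":[0,0,0.016],"yaw":0},{"claw":0.5,"slide":[0,0,0.022],"yaw":0},{"claw":0.5,"slide":[0,0,0.022],"yaw":0}]' 90
```

```text
t: 31.8
eef_pos: [0.5552, -0.0001, 0.2037]
eef_rot: [-0.0, 0.697, 0.717, -0.0]
wrist_force: [0.7, -0.3, -1.8]
width: 0.0571
grasp_force: 65.3
t: 32.2
eef_pos: [0.5561, -0.0004, 0.1822]
eef_rot: [0.001, 0.697, 0.717, 0.0]
wrist_force: [3.2, -0.9, -1.7]
width: 0.0565
grasp_force: 96.9
```

```bash
python3 -m crank '[{"claw":0.5,"slide":[0,0,0.008],"yaw":0},{"claw":0.5,"slide":[0,0,0.016],"yaw":0},{"claw":0.5,"slide":[0,0,0.022],"yaw":0},{"claw":0.5,"slide":[0,0,0.0245],"yaw":0},{"claw":0.5,"slide":[0,0,0.0245],"yaw":0},{"claw":0.5,"slide":[0,0,0.0245],"yaw":0}]' 90; python3 -m crank '[{"claw":1,"slide":[0,0,0],"yaw":0},{"claw":1,"slide":[0,0,0],"yaw":0},{"claw":1,"slide":[0,0,0],"yaw":0},{"claw":1,"slide":[0,0,0],"yaw":0},{"claw":1,"slide":[0,0,-0.03],"yaw":0},{"claw":1,"slide":[0,0,-0.08],"yaw":0},{"claw":1,"slide":[0,0,-0.11],"yaw":0},{"claw":1,"slide":[0,0,-0.11],"yaw":0}]' 60
python3 - <<'E'
from h import *
c=cap2("side"); 
print("12:",edge(c,[(.012,.03),(.012,.011)],(.502,.375)),rel((.502,.3748,.1)))
save({"img":cv2.resize(c["img"][150:310,200:400],None,fx=3,fy=3,interpolation=cv2.INTER_CUBIC)},"l18")
E
```

```text
t: 32.8
eef_pos: [0.5562, -0.0006, 0.1588]
eef_rot: [0.001, 0.697, 0.717, 0.001]
wrist_force: [-2.0, -3.5, 13.7]
width: 0.0559
grasp_force: 98.5
t: 33.6
eef_pos: [0.5571, -0.0002, 0.272]
eef_rot: [0.002, 0.697, 0.717, 0.002]
wrist_force: [-0.0, -1.6, -0.8]
width: 0.0856
grasp_force: 0.0
12: (array([0.5013, 0.375 ]), 465) [ 0.3765 -0.0442  0.1693]
```

View pics/l18.png

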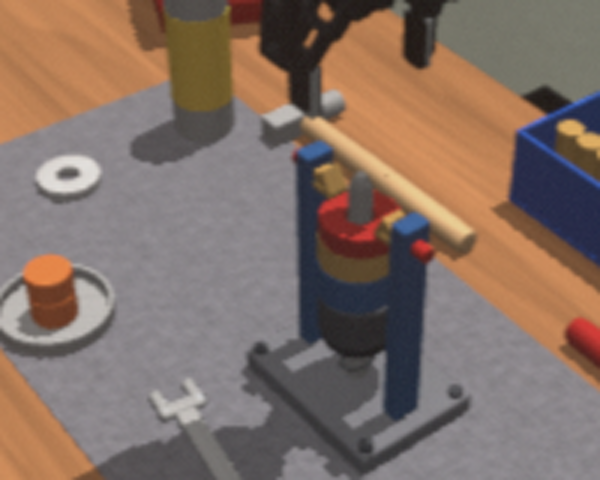

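Red is latched. Now the white one at (.502,.375).

```bash
python3 -m crank '[{"claw":1,"slide":[0.045,-0.005,0],"yaw":0},{"claw":1,"slide":[0.09,-0.01,0],"yaw":0},{"claw":1,"slide":[0.135,-0.015,0],"yaw":0},{"claw":1,"slide":[0.18,-0.02,0],"yaw":0},{"claw":1,"slide":[0.225,-0.025,0],"yaw":0},{"claw":1,"slide":[0.27,-0.03,0],"yaw":0},{"claw":1,"slide":[0.315,-0.036,0],"yaw":0},{"claw":1,"slide":[0.36,-0.042,0],"yaw":0},{"claw":1,"slide":[0.3765,-0.044,0.02],"yaw":0},{"claw":1,"slide":[0.3765,-0.044,0.06],"yaw":0}]'; python3 -m crank '[{"claw":1,"slide":[0,0,0.05],"yaw":0},{"claw":1,"slide":[0,0,0.09],"yaw":0},{"claw":1,"slide":[0,0,0.09],"yaw":0},{"claw":1,"slide":[0,0,0.09],"yaw":0},{"claw":1,"slide":[0,0,0.09],"yaw":0}]'; python3 -c "
from h import *
print(rel((.5022,.3748,-.001)))
c=cap2('side');print(edge(c,[(.012,.03),(.012,.011)],(.502,.375)))"
```

```text
t: 34.65
eef_pos: [0.5005, 0.3781, 0.2075]
eef_rot: [0.0, 0.696, 0.718, 0.001]
wrist_force: [1.5, -0.7, -0.4]
width: 0.0853
grasp_force: 0.0
t: 35.15
eef_pos: [0.5016, 0.3756, 0.1202]
eef_rot: [0.0, 0.697, 0.717, 0.001]
wrist_force: [-0.5, 0.7, 0.8]
width: 0.0854
grasp_force: 0.0
[-0.001   0.0002  0.1212]
(array([0.502 , 0.3754]), 367)
```

```bash
python3 -m crank '[{"claw":1,"slide":[-0.0007,0,0.04],"yaw":0},{"claw":1,"slide":[-0.0007,0,0.08],"yaw":0},{"claw":1,"slide":[-0.0007,0,0.11],"yaw":0},{"claw":1,"slide":[-0.0007,0,0.12],"yaw":0},{"claw":1,"slide":[-0.0007,0,0.121],"yaw":0},{"claw":0.5,"slide":[-0.0007,0,0.121],"yaw":0},{"claw":0.5,"slide":[-0.0007,0,0.121],"yaw":0},{"claw":0.5,"slide":[-0.0007,0,0.121],"yaw":0},{"claw":0.5,"slide":[-0.0007,0,0.121],"yaw":0},{"claw":0.5,"slide":[-0.0007,0,0.121],"yaw":0}]' 60; python3 -m crank '[{"claw":0.5,"slide":[0,0,-0.03],"yaw":0},{"claw":0.5,"slide":[0,0,-0.08],"yaw":0},{"claw":0.5,"slide":[0,0,-0.13],"yaw":0},{"claw":0.5,"slide":[0,0,-0.18],"yaw":0},{"claw":0.5,"slide":[0,0,-0.23],"yaw":0},{"claw":0.5,"slide":[0,0,-0.255],"yaw":0},{"claw":0.5,"slide":[0,0,-0.255],"yaw":0}]' 60;  python3 -c "
from h import *
print(rel((.5555,0.0003,.254)))"
```

```text
t: 36.2
eef_pos: [0.5019, 0.375, -0.0007]
eef_rot: [0.0, 0.697, 0.717, 0.002]
wrist_force: [-3.3, -2.9, 12.3]
width: 0.0564
grasp_force: 62.5
t: 36.9
eef_pos: [0.5019, 0.3751, 0.2574]
eef_rot: [0.001, 0.697, 0.717, 0.004]
wrist_force: [-0.0, 0.5, -1.8]
width: 0.0566
grasp_force: 65.4
[-0.3763  0.0427  0.0019]
```

```bash
python3 -m crank '[{"claw":0.5,"slide":[-0.045,0.005,0],"yaw":0},{"claw":0.5,"slide":[-0.09,0.01,0],"yaw":0},{"claw":0.5,"slide":[-0.135,0.015,0],"yaw":0},{"claw":0.5,"slide":[-0.18,0.02,0],"yaw":0},{"claw":0.5,"slide":[-0.225,0.025,0],"yaw":0},{"claw":0.5,"slide":[-0.27,0.03,0],"yaw":0},{"claw":0.5,"slide":[-0.315,0.036,0],"yaw":0},{"claw":0.5,"slide":[-0.36,0.041,0],"yaw":0},{"claw":0.5,"slide":[-0.376,0.043,0],"yaw":0},{"claw":0.5,"slide":[-0.376,0.043,0],"yaw":0}]' 60; python3 -m crank '[{"claw":0.5,"slide":[0,0,0],"yaw":0},{"claw":0.5,"slide":[0,0,0],"yaw":0},{"claw":0.5,"slide":[0,0,0],"yaw":0}]' 60;python3 -c "
from h import *
o=telemetry.get_obs();z=o['eef_pos'][2]+.0005
c=cap2('side');print(o['eef_pos'],rel((.5555,0.0003,.2035)),edge(c,[(z+.012,.03),(z,.03)],o['eef_pos'][:2],.008))
save({'img':cv2.resize(c['img'][130:260,240:400],None,fx=3,fy=3,interpolation=cv2.INTER_CUBIC)},'h12')"
```

```text
t: 37.9
eef_pos: [0.5545, -0.0025, 0.2518]
eef_rot: [0.0, 0.698, 0.716, -0.0]
wrist_force: [-0.4, -0.3, -1.1]
width: 0.0565
grasp_force: 65.3
t: 38.2
eef_pos: [0.5544, 0.0007, 0.2519]
eef_rot: [-0.0, 0.696, 0.718, 0.0]
wrist_force: [0.2, -0.3, -0.5]
width: 0.0565
grasp_force: 65.3
[0.55440778 0.00073423 0.2518685 ] [-0.0003  0.001   0.0483] (array([0.5527, 0.0021]), 280)
```

View pics/h12.png

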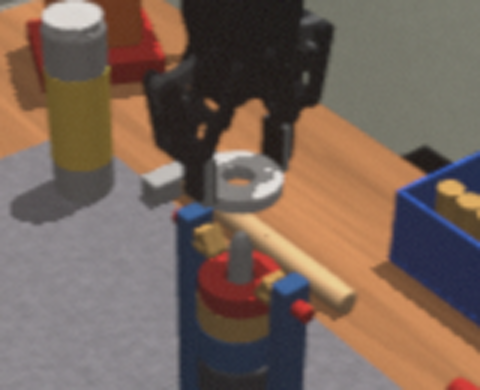

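The white ring is level at the fingertips above the arbor (crop (245,180)). Threading it on.

```bash
python3 -m crank '[{"claw":0.5,"slide":[0,0.001,0.02],"yaw":0},{"claw":0.5,"slide":[0,0.001,0.03],"yaw":0},{"claw":0.5,"slide":[0,0.001,0.038],"yaw":0},{"claw":0.5,"slide":[0,0.001,0.046],"yaw":0},{"claw":0.5,"slide":[0,0.001,0.049],"yaw":0},{"claw":0.5,"slide":[0,0.001,0.049],"yaw":0}]' 60; python3 -m crank '[{"claw":0.5,"slide":[0,0,0.008],"yaw":0},{"claw":0.5,"slide":[0,0,0.016],"yaw":0},{"claw":0.5,"slide":[0,0,0.021],"yaw":0},{"claw":0.5,"slide":[0,0,0.021],"yaw":0}]' 90
```

```text
t: 38.85
eef_pos: [0.5554, -0.0004, 0.2026]
eef_rot: [-0.0, 0.697, 0.717, -0.0]
wrist_force: [-0.6, -0.1, -0.4]
width: 0.0562
grasp_force: 65.3
t: 39.25
eef_pos: [0.5558, -0.0003, 0.1816]
eef_rot: [0.0, 0.697, 0.717, 0.0]
wrist_force: [2.2, 2.9, -2.5]
width: 0.0551
grasp_force: 97.7
```

```bash
python3 -m crank '[{"claw":0.5,"slide":[0,0,0.006],"yaw":0},{"claw":0.5,"slide":[0,0,0.012],"yaw":0},{"claw":0.5,"slide":[0,0,0.017],"yaw":0},{"claw":0.5,"slide":[0,0,0.0195],"yaw":0},{"claw":0.5,"slide":[0,0,0.0195],"yaw":0},{"claw":0.5,"slide":[0,0,0.0195],"yaw":0}]' 90; python3 -m crank '[{"claw":1,"slide":[0,0,0],"yaw":0},{"claw":1,"slide":[0,0,0],"yaw":0},{"claw":1,"slide":[0,0,0],"yaw":0},{"claw":1,"slide":[0,0,0],"yaw":0},{"claw":1,"slide":[0,0,-0.03],"yaw":0},{"claw":1,"slide":[0,0,-0.08],"yaw":0},{"claw":1,"slide":[0,0,-0.11],"yaw":0},{"claw":1,"slide":[0,0,-0.11],"yaw":0}]' 60
python3 - <<'E'
from h import *
c=cap2("side"); 
print("cap:",edge(c,[(.055,.02)],(.403,.216)),rel((.403,.217,.035)))
save({"img":cv2.resize(c["img"][150:310,200:400],None,fx=3,fy=3,interpolation=cv2.INTER_CUBIC)},"l12")
E
```

```text
t: 39.85
eef_pos: [0.556, -0.0, 0.1631]
eef_rot: [0.0, 0.697, 0.717, 0.001]
wrist_force: [-2.5, 3.1, 13.7]
width: 0.0549
grasp_force: 99.5
t: 40.65
eef_pos: [0.557, -0.0005, 0.2765]
eef_rot: [0.002, 0.697, 0.717, 0.002]
wrist_force: [-0.1, -0.5, 0.2]
width: 0.0855
grasp_force: 0.0
cap: (array([0.4023, 0.2153]), 232) [ 0.2219 -0.1479  0.2385]
```

View pics/l12.png

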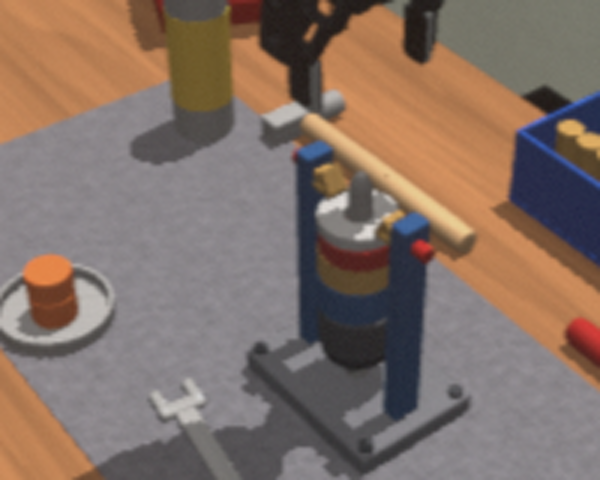

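All five are latched in order, with the catches in. Now fetching the cap, best estimate (.403,.2157).

```bash
python3 -m crank '[{"claw":1,"slide":[0.04,-0.027,0],"yaw":0},{"claw":1,"slide":[0.08,-0.054,0],"yaw":0},{"claw":1,"slide":[0.12,-0.081,0],"yaw":0},{"claw":1,"slide":[0.16,-0.108,0],"yaw":0},{"claw":1,"slide":[0.2,-0.135,0],"yaw":0},{"claw":1,"slide":[0.2206,-0.148,0],"yaw":0},{"claw":1,"slide":[0.2206,-0.148,0.04],"yaw":0},{"claw":1,"slide":[0.2206,-0.148,0.09],"yaw":0},{"claw":1,"slide":[0.2206,-0.148,0.14],"yaw":0},{"claw":1,"slide":[0.2206,-0.148,0.14],"yaw":0}]'; python3 -m crank '[{"claw":1,"slide":[0,0,0],"yaw":0},{"claw":1,"slide":[0,0,0],"yaw":0},{"claw":1,"slide":[0,0,0],"yaw":0}]'; python3 -c "
from h import *
print(rel((.403,.2157,.034)))"
```

```text
t: 41.7
eef_pos: [0.3967, 0.2134, 0.1263]
eef_rot: [-0.002, 0.697, 0.717, -0.005]
wrist_force: [-0.7, -1.1, 1.2]
width: 0.0853
grasp_force: 0.0
t: 42.0
eef_pos: [0.4026, 0.2165, 0.1345]
eef_rot: [0.001, 0.697, 0.717, 0.002]
wrist_force: [0.8, -0.3, 0.3]
width: 0.0851
grasp_force: 0.0
[-0.0009  0.      0.1005]
```

```bash
python3 -m crank '[{"claw":1,"slide":[-0.001,0,0.04],"yaw":0},{"claw":1,"slide":[-0.001,0,0.08],"yaw":0},{"claw":1,"slide":[-0.001,0,0.1],"yaw":0},{"claw":1,"slide":[-0.001,0,0.1],"yaw":0},{"claw":0.3,"slide":[-0.001,0,0.1],"yaw":0},{"claw":0.3,"slide":[-0.001,0,0.1],"yaw":0},{"claw":0.3,"slide":[-0.001,0,0.1],"yaw":0},{"claw":0.3,"slide":[-0.001,0,0.1],"yaw":0},{"claw":0.3,"slide":[-0.001,0,0.1],"yaw":0},{"claw":0.3,"slide":[-0.001,0,0.1],"yaw":0}]' 30; python3 -m crank '[{"claw":0.3,"slide":[0,0,-0.03],"yaw":0},{"claw":0.3,"slide":[0,0,-0.08],"yaw":0},{"claw":0.3,"slide":[0,0,-0.13],"yaw":0},{"claw":0.3,"slide":[0,0,-0.18],"yaw":0},{"claw":0.3,"slide":[0,0,-0.23],"yaw":0},{"claw":0.3,"slide":[0,0,-0.25],"yaw":0},{"claw":0.3,"slide":[0,0,-0.25],"yaw":0}]' 30;  python3 -c "
from h import *
print(rel((.5555,0.0003,.265)))"
```

```text
t: 43.0
eef_pos: [0.4022, 0.2153, 0.0337]
eef_rot: [0.0, 0.697, 0.717, 0.001]
wrist_force: [-1.9, -0.9, 12.4]
width: 0.0388
grasp_force: 28.6
t: 43.7
eef_pos: [0.4024, 0.2154, 0.2859]
eef_rot: [0.001, 0.697, 0.717, 0.003]
wrist_force: [0.8, -0.8, -1.4]
width: 0.0392
grasp_force: 31.2
[-0.2195  0.1467  0.0211]
```

```bash
python3 -m crank '[{"claw":0.3,"slide":[-0.04,0.027,0],"yaw":0},{"claw":0.3,"slide":[-0.08,0.054,0],"yaw":0},{"claw":0.3,"slide":[-0.12,0.081,0],"yaw":0},{"claw":0.3,"slide":[-0.16,0.108,0],"yaw":0},{"claw":0.3,"slide":[-0.2,0.135,0],"yaw":0},{"claw":0.3,"slide":[-0.2195,0.147,0],"yaw":0},{"claw":0.3,"slide":[-0.2195,0.147,0],"yaw":0},{"claw":0.3,"slide":[-0.2195,0.147,0],"yaw":0},{"claw":0.3,"slide":[-0.2195,0.147,0],"yaw":0}]' 30;python3 -c "
from h import *
o=telemetry.get_obs();z=o['eef_pos'][2]-.0287
c=cap2('side');print(o['eef_pos'],rel((.5555,0.0003,.238)),edge(c,[(z+.05,.02),(z,.02)],o['eef_pos'][:2],.008))"
```

```text
t: 44.6
eef_pos: [0.554, 0.0004, 0.2821]
eef_rot: [-0.0, 0.697, 0.718, -0.0]
wrist_force: [-0.3, 0.2, -0.4]
width: 0.0388
grasp_force: 31.2
[5.53969937e-01 3.60290232e-04 2.82127440e-01] [-0.0002  0.0015  0.0443] (array([0.5537, 0.0023]), 258)
```

```bash
python3 -m crank '[{"claw":0.3,"slide":[-0.0005,0.0015,0.02],"yaw":0},{"claw":0.3,"slide":[-0.0005,0.0015,0.035],"yaw":0},{"claw":0.3,"slide":[-0.0005,0.0015,0.043],"yaw":0},{"claw":0.3,"slide":[-0.0005,0.0015,0.05],"yaw":0},{"claw":0.3,"slide":[-0.0005,0.0015,0.05],"yaw":0}]' 30; python3 -m crank '[{"claw":0.3,"slide":[0,0,0.007],"yaw":0},{"claw":0.3,"slide":[0,0,0.013],"yaw":0},{"claw":0.3,"slide":[0,0,0.0155],"yaw":0},{"claw":0.3,"slide":[0,0,0.0155],"yaw":0}]' 30
```

```text
t: 45.15
eef_pos: [0.5556, -0.0005, 0.2319]
eef_rot: [-0.0, 0.697, 0.717, -0.0]
wrist_force: [0.1, -0.3, -0.9]
width: 0.0389
grasp_force: 31.2
t: 45.55
eef_pos: [0.556, -0.0008, 0.2169]
eef_rot: [0.0, 0.697, 0.717, 0.0]
wrist_force: [0.2, 0.1, -1.0]
width: 0.0388
grasp_force: 31.3
```

Bottom at ≈.188 without side force; release, rise and look.

```bash
python3 -m crank '[{"claw":1,"slide":[0,0,0],"yaw":0},{"claw":1,"slide":[0,0,0],"yaw":0},{"claw":1,"slide":[0,0,0],"yaw":0},{"claw":1,"slide":[0,0,0],"yaw":0},{"claw":1,"slide":[0,0,-0.03],"yaw":0},{"claw":1,"slide":[0,0,-0.08],"yaw":0},{"claw":1,"slide":[0,0,-0.12],"yaw":0},{"claw":1,"slide":[0,0,-0.12],"yaw":0},{"claw":1,"slide":[0,0,-0.12],"yaw":0}]'
python3 - <<'E'
from h import *
c=cap2("side"); print([edge(c,[(z,.02)],(.5535,0),.006) for z in(.238,.248)])
save({"img":cv2.resize(c["img"][150:310,200:400],None,fx=3,fy=3,interpolation=cv2.INTER_CUBIC)},"fin")
E
```

```text
t: 46.45
eef_pos: [0.5566, -0.0008, 0.3374]
eef_rot: [0.001, 0.697, 0.717, 0.001]
wrist_force: [-0.1, -0.2, -0.7]
width: 0.0855
grasp_force: 0.0
[(array([ 0.5535, -0.0014]), 141), (array([ 0.5465, -0.004 ]), 88)]
```

View pics/fin.png

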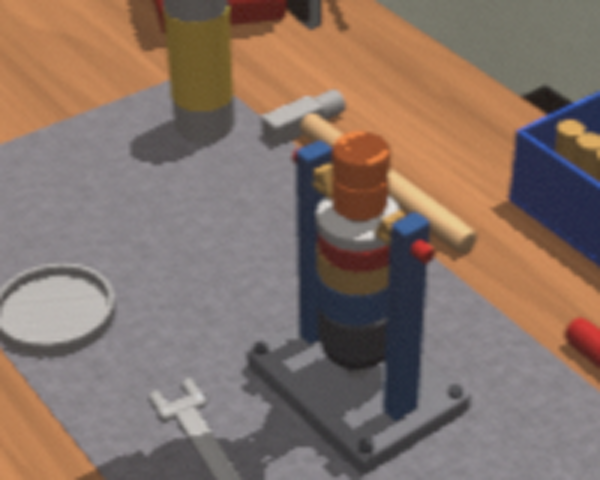

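The cap is upright and seated on the tip (crop (360,175)), and all five rings are below the catches in order. Handing in.

```bash
python3 -c "
from cell import robot; print(robot.job_done())"
```

```text
the job is handed in; nothing more can be done
None
```

I loaded all five spacers onto the arbor, thickest first, each latched under both catches. The cap is back on the tip, nothing else on the bench was moved, and I handed the job in at about 46 s; the verdict was not shown to me.

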